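# Press a canister's lid home in the lever press

### The arm

A 7-joint arm with a two-finger parallel gripper is mounted at the origin on a cart in front of the work surface, level with it; the furniture and walls round the work are solid. World frame = base frame: x ahead of the robot, y to its left, z up, the work surface at z = 0. Lengths are in mm, angles in degrees, forces in N, time in s.
With the tool pointing down it reaches from about 350 to 900 mm from the base axis. Payload 19.9 kg.
Tool frame: the origin (TCP) lies between the finger pads, 19 mm behind the fingertips; this is the grasp point; z points along the fingers, y is the line along which they close (so a half turn about z gives the same grasp; the last joint's range is limited). The gripper opens to 85 mm and grips with 20 to 120 N. Pads are 22 mm wide; open, the fingers measure 114 mm over their backs; the gripper's body (76 mm by 85 mm) begins 54 mm behind the grasp point. The pads swing forward as they close: fully open they stand 13 mm farther back than shut.
Start: joints at [-79.441, 23.915, -0.59, 92.452, 0.269, 63.638, -3.037], TCP at [139.919, 609.119, 249.96] pointing down, gripper open.
Joint ranges: [-161.28, 161.28], [-22.2, 115.67], [-73.04, 71.86], [3.21, 147.25], [-68.34, 248.33], [10.77, 114.83], [-161.83, 161.83]. Speed limits (degrees/s): [108.29, 108.29, 136.94, 136.94, 172.46, 172.46, 172.46].

### API

Orientations are given as [roll, pitch, yaw] about the fixed x, y, z axes, in that order (R = Rz(yaw) Ry(pitch) Rx(roll)).
In Python, from workcell import monitor, snapshot, calibration, job gives the robot as it stands.
- The arm moves only by the tool play_rows, never from a script. Its argument "deltas" is a list of rows, each an object with "dp": the shift along the world's x, y, z in m, a list of three; "yaw": the turn about the world's z in rad; "jaw": the gripper command: -1 is fully open, 1 is shut, values between are in proportion. In form: [{"dp": [dx, dy, dz], "yaw": yaw, "jaw": jaw}, ...]. A call has 1 to 8 rows; each row is the pose to reach, as a shift and turn from the pose commanded when the call began; what a row does not reach only later rows make up. A row lasts 1/12 s, in which the tool goes at most 41.7 mm and 7.16 degrees, less where a joint would pass 70% of its speed; a pose out of reach is approached as far as the arm can. A call with a gripper value outside its range is refused whole. The fingers move at their own pace and stop on an object; "squeeze" is the grip in N (left out, the last holds). Time passes only in rows, so rows that repeat a pose let the fingers close. It gives the time, the measured TCP pose, the force, the opening and the grip force at its end, in the units of the state.
- monitor.observe(): the state, without advancing time (a new reading comes with each control period).
- snapshot(name): name is "side" or "top"; returns (picture, depth): 420x560x3 uint8, red, green, blue; 420x560 float32, mm along the optical axis (not along the pixel's ray), 0 where there is no reading.
- calibration(name): a dict with "fovy" (degrees; the focal length in pixels is half the picture's height over the tangent of half this angle, whatever the lens; pixels are square), "cx", "cy" (the principal point, pixels), "k1" (the pictures are not rectified: a ray, as slopes to the right and down, at radius r is drawn at 1 + k1 r^2 times it, then the intrinsics apply), "extrinsics" (4x4, takes a point from world to camera coordinates). Camera axes: x right, y down, z forward; pixel columns grow to the right and rows downward; lengths in mm; the calibration is good to about 2 mm. A picture is of the moment at which its call begins. calibration takes no time and is no camera call.
- job.close_job(): hands the job in; it is judged then, once.
The state is a dict: "time_s": time; "qpos": joint angles; "qvel": joint speeds; "joint_efforts": joint torques, N m; "tool_pos": TCP position; "orientation": TCP orientation; "contact_force": force on the tool from outside, world axes, zero at the start; "moment": the same for the moment, N m; "width": finger opening in mm; "finger_force": force on a finger pad.
Only numpy, scipy, OpenCV 4.12 (cv2) and the standard library are available. Lean on these libraries where they do the work, as an engineer would, in place of code of your own. Each camera call takes 0.05 s, during which the arm holds its last target. There are 200 camera calls.

### The job

One of the two white canisters has its lid standing proud: stand that canister in the round seat of the press's sliding tray, push the tray fully in under the ram, swing the sprung lever down to its stop so that the ram drives the lid home, and let the lever spring back up with the tray still in. Then draw the tray fully out again and stand the canister upright on the wooden coaster. Do not let the canister tip over, and leave the coaster, the other canister, the sugar jar, the tumbler and the mug where they stand.

Things in the scene. Friction and masses are not known exactly. Their poses are not given: they have to be found in the camera images.
- press: Grey bench lever press, fixed; place and yaw vary. Origin: on the worktop under the ram. x points back to the column, y along the tray's track to the loading side. In mm: base x -65..100, y -80..295, 14 high; column x 58..98, y -25..25, 235 high; head x -30..80, y -20..20, z 175..235. Ram: 18 mm rod, 42 mm pad, underside at z 140; the full lever swing lowers it 20.5.
- tray (a joint): Position of the sliding aluminium tray (m): 0 = fully out at the loading side (press +y), 0.14 = fully in, seat under the ram; moves along the press's -y as it grows. It has hard stops at both ends, slides with about 3 N of friction and stays where it is left. It starts between 0 and 0.03.
- tray_seat (a point): Centre of the floor of the round seat on the tray, 25 mm above the worktop; axes as the press. The seat is a ring 72 mm inside diameter, 83 mm outside, 7 mm high.
- tray_post (a point): Top centre of the tray's upright post, 108 mm above the worktop and 125 mm from the seat centre along press +y: a 16 mm steel rod, 75 mm tall from the tray's top, with a black knob 22 mm in diameter and 12 mm high on top. Hook, straddle or push it to move the tray.
- lever (a joint): Angle of the press's lever (rad): 0 = at rest, pointing to press -y and 0.5 rad above level; 0.95 = down against its stop, 0.45 rad below level. A spring returns it to 0 when let go; about 2 to 5 N at the grip hold it down, and some 3 N more while the lid is being driven in the second half of the swing.
- lever_grip (a point): Centre of the lever's black cross bar, 18 mm thick and 70 mm long along press x, at the end of the lever, 150 mm from the pivot; 277 mm above the worktop at rest, 140 mm at the stop.
- lever_pivot (a point): Centre of the lever's pivot, 205 mm above the worktop, 43 mm in front of the ram's axis (press -x). The lever turns about press x in the plane through this point; axes as the press.
- canister: The canister to close: white ceramic, 62 mm in diameter, 84 mm high, with a pale wooden lid 58 mm in diameter and 10 mm thick that stands 10 mm proud on a dark plug (total height 104 mm, 94 mm once home). About 0.34 kg. Origin: centre of the underside. Grip it high on the ceramic wall (TCP 72 mm above its underside) to keep the gripper off the lid.
- canister_lid (a joint): How far the lid has been driven in (m): 0 = proud by 10 mm, 0.010 = home on the rim; the press's full stroke leaves it at about 0.009 to 0.010. It moves against about 18 N of dry friction and stays.
- lid_top (a point): Centre of the top of the lid of the canister to close.
- coaster: Square wooden coaster, 95 x 95 x 9 mm, loose on the worktop; origin at the centre of its underside.
- shut_canister: The other canister, like the first, but with its lid already home (94 mm high); to be left alone. Origin: centre of its underside.
- sugar_jar: Closed glass jar of sugar with a yellow lid, 63 mm in diameter, 110 mm high; a bystander. Origin: centre of its underside.
- tumbler: Drinking glass, 81 mm in diameter, 93 mm high; a bystander at the right edge. Origin: centre of its underside.
- mug: Striped mug, 84 x 117 x 95 mm; a bystander left of the press. Origin: centre of its underside.

How it is judged (in metres and radians):
On the way, in this order (a step that is already met when the one before it is completed fails the run):
1. the canister stands in the tray's seat, lid still proud (horizontal distance between canister and tray_seat below 0.01 m and z of canister in the frame of tray_seat below 0.004 m and angle between canister's own z axis and vertical below 0.06 rad and value of joint canister_lid below 0.003 m), for 0.2 s.
2. the tray with the canister fully in, the lever down at its stop and the lid driven home (horizontal distance between canister and tray_seat below 0.01 m and value of joint tray above 0.134 m and value of joint lever above 0.88 rad and value of joint canister_lid above 0.008 m), for 0.1 s.
3. the lever back up at rest, the tray still in (value of joint lever below 0.06 rad and value of joint tray above 0.128 m), for 0.2 s.
At the end, for the whole second after the job is handed in: The canister stands upright and at rest on the coaster, within 25 mm of its centre, its lid home (within 2 mm); the lever is up at rest (within 0.06 rad) and the empty tray fully out (within 10 mm) (horizontal distance between canister and coaster below 0.025 m and z of canister in the frame of coaster between 0.005 and 0.013 m and angle between canister's own z axis and vertical below 0.06 rad and linear speed of canister below 0.02 m/s and value of joint canister_lid above 0.008 m and value of joint lever below 0.06 rad and value of joint tray below 0.01 m); the robot touches nothing.
It fails at once if the canister is tipped over (angle between canister's own z axis and vertical above 0.7 rad).
It fails at once if the coaster is moved more than 25 mm (distance of coaster from where it was at the start of the episode above 0.025 m).
It fails at once if a bystander is moved more than 20 mm (distance of any of shut_canister, sugar_jar, tumbler, mug from where it was at the start of the episode above 0.02 m).
It also fails if it takes over 72 s, if anything falls off the work surface, if the arm or the gripper's body presses on something with over 40 N, if the wrist force passes 120 N, or if a joint passes its speed limit or range.

## Working session

There is one attempt and no reset: what is moved stays moved. The work goes in short steps, Python scripts to look and compute and a tool call to move; the robot and the scene stay as the last step left them, time stands still between calls to the robot, and variables do not carry over. Pictures are saved under pics/ and viewed, at most 10 in all, crops included, and the job is handed in when it is done.

Besides the shell and the picture viewer there is one more tool, called after ">>>" by a JSON object that holds its "method" and its "body", one argument or row to a line. play_rows: Moves the arm, as the interface text tells. Its arguments: {"type":"object","properties":{"deltas":{"type":"array","items":{"type":"object","properties":{"dp":{"type":"array","items":{"type":"number"}},"yaw":{"type":"number"},"jaw":{"type":"number"}}}},"squeeze":{"type":"number"}},"required":["deltas"]}

```bash
mkdir -p pics
cat > h.py <<'E'
import numpy as np, cv2
from workcell import monitor, snapshot, calibration, job
def cal(n):
    c=calibration(n); f=210/np.tan(np.radians(c["fovy"])/2); return f,c["cx"],c["cy"],c["k1"],np.array(c["extrinsics"])
def ray(n,u,v):
    f,cx,cy,k,E=cal(n); d=np.stack([(np.asarray(u,float)-cx)/f,(np.asarray(v,float)-cy)/f],-1); s=d.copy()
    for _ in range(20): s=d/(1+k*(s**2).sum(-1,keepdims=True))
    return np.concatenate([s,np.ones(s.shape[:-1]+(1,))],-1)
def plane(n,u,v,z):
    E=cal(n)[4]; R,t=E[:3,:3],E[:3,3]; o=-R.T@t; d=ray(n,u,v)@R
    return o+d*((z-o[2])/d[...,2])[...,None]
def cloud(n,depth):
    E=cal(n)[4]; v,u=np.mgrid[:420,:560]; p=ray(n,u,v)*depth[...,None]
    return (p-E[:3,3])@E[:3,:3]
def proj(n,P):
    f,cx,cy,k,E=cal(n); p=np.asarray(P)@E[:3,:3].T+E[:3,3]; s=p[...,:2]/p[...,2:]
    return s*(1+k*(s**2).sum(-1,keepdims=True))*f+[cx,cy]
E
python3 - <<'E'
from h import *
for n in("side","top"):
    im,d=snapshot(n); np.savez(f"{n}0.npz",im=im,d=d); cv2.imwrite(f"pics/{n}0.png",cv2.resize(im[...,::-1],(784,588)))
    E=cal(n)[4]; print(n,-E[:3,:3].T@E[:3,3],E[:3,:3].round(2).tolist(),cal(n)[:4])
s=monitor.observe(); print(s)
E
```

```text
side [-656.82024472 -189.03629     990.18602798] [[0.19, -0.98, -0.01], [-0.58, -0.1, -0.81], [0.79, 0.16, -0.59]] (np.float64(383.88524597810135), 277.5953580119869, 203.1076527851936, -0.07377244784605817)
top [-542.69931979 -488.94521754 1617.09270475] [[0.48, -0.88, 0.01], [-0.69, -0.38, -0.62], [0.55, 0.29, -0.79]] (np.float64(468.1306524909132), 276.2199550626503, 206.13893834068438, -0.0918966957566955)
{'time_s': 0.1, 'qpos': array([-79.44090514,  23.94336809,  -0.59103163,  92.4816838 ,
         0.26968488,  63.63894444,  -3.03913105]), 'qvel': array([ 0.05407656, -0.11429947,  0.00631994, -0.14820775,  0.10913759,
       -0.06229252, -0.01199346]), 'joint_efforts': array([ 8.99196821e-04, -8.65822220e+01,  6.80282637e-01, -4.35634196e+01,
        1.92044961e-02,  5.00204740e-03, -3.89686465e-05]), 'tool_pos': array([139.8596521 , 608.84969019, 249.43926387]), 'orientation': array([-1.79937560e+02,  4.97076792e-03,  1.67061963e+02]), 'contact_force': array([ 0.07653872,  0.03184997, -0.79075954]), 'moment': array([-0.03551713,  0.00013358,  0.06255695]), 'finger_force': 0.0, 'width': 85.63415126457494}
```

View pics/side0.png

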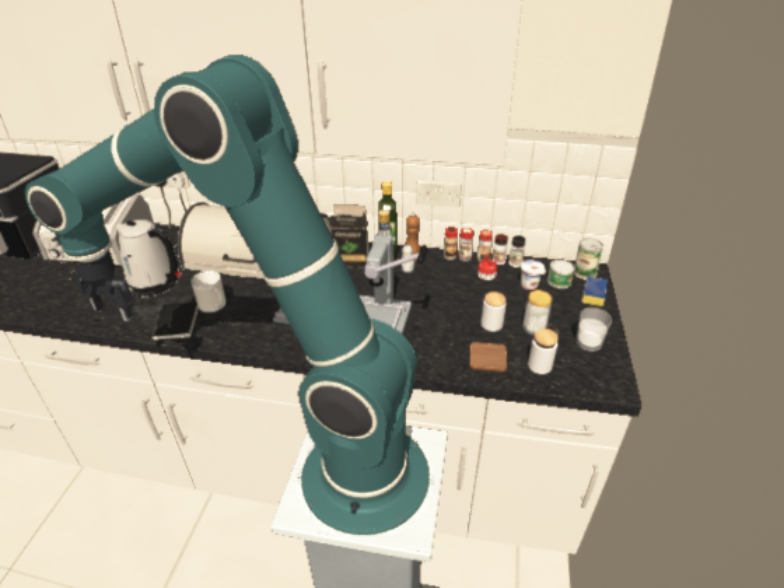

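View pics/top0.png

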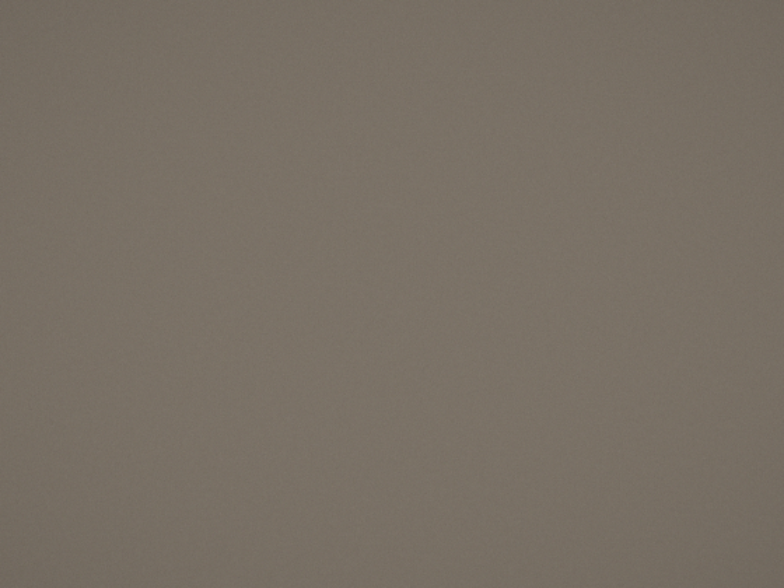

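The side view shows the coaster at (488,357), canisters at (494,311) and (543,351), the jar at (537,312), the tumbler at (593,330) and the press partly hidden by the arm at (385,290). The top view is blank (blocked). I'll measure the right-hand side now.

Run:
```python
from h import *
z=np.load("side0.npz"); im,d=z["im"],z["d"]; P=cloud("side",d)
cv2.imwrite("pics/c1.png",cv2.resize(im[190:280,240:450,::-1],(798,342),interpolation=cv2.INTER_CUBIC))
ok=d>0; X,Y,Z=[P[...,i] for i in range(3)]
m=(ok&(Z>12)&(Z<130)&(X>300)&(X<800)&(Y<-100)).astype(np.uint8)
n,l,s,c=cv2.connectedComponentsWithStats(m)
for i in range(1,n):
    if s[i,4]>60:
        q=P[l==i]; print(i,c[i].round(),s[i,4],q.min(0).round(),q.max(0).round(), np.percentile(q[:,2],[90,97]).round(1))
hsv=cv2.cvtColor(im,cv2.COLOR_RGB2HSV)
print("worktop Z", np.median(Z[ok&(X>400)&(X<600)&(Y<-250)&(Y>-330)&(abs(Z)<30)]))
for (u,v) in [(388,242),(352,213),(383,214),(349,255)]: print(u,v,im[v,u],hsv[v,u],P[v,u].round())
```

```text
1 [454. 235.] 1227 [ 300. -625.   12.] [ 800. -616.  130.] [119.  126.6]
2 [348. 192.] 142 [ 757. -250.   12.] [ 800. -191.   57.] [52.  56.5]
3 [379. 195.] 234 [ 720. -391.   12.] [ 799. -322.   73.] [69.6 71. ]
4 [400. 196.] 210 [ 753. -488.   13.] [ 800. -413.   60.] [54.  56.7]
5 [425. 207.] 245 [ 681. -590.   12.] [ 789. -513.   37.] [32.9 34.5]
6 [352. 221.] 370 [ 511. -278.   12.] [ 576. -216.   96.] [92.3 94. ]
7 [386. 237.] 919 [ 366. -406.   12.] [ 582. -334.  115.] [106.2 108.4]
8 [423. 233.] 554 [ 467. -551.   12.] [ 556. -473.   96.] [88.1 92.8]
worktop Z 0.881500330842709
388 242 [244 205 139] [ 19 110 244] [ 384. -369.  104.]
352 213 [248 215 146] [ 20 105 248] [ 542. -241.   95.]
383 214 [239 201 111] [ 21 137 239] [ 543. -357.  104.]
349 255 [178 126  87] [ 13 130 178] [ 398. -244.   10.]
```

View pics/c1.png

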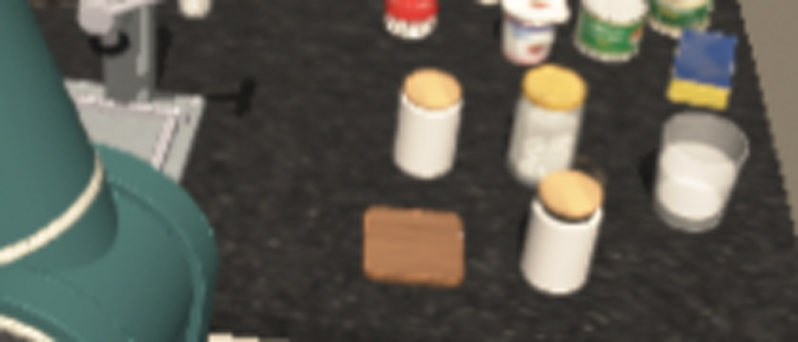

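The front-right canister (lid at crop (570,192), dark plug showing, top at 104 mm) is the proud one. I'll swing the arm over towards it, high up, which also uncovers the press.

>>> {"method": "play_rows", "body": {
  "deltas": [
    {"dp": [0.03, -0.02, 0.02], "yaw": -0.05, "jaw": -1},
    {"dp": [0.06, -0.04, 0.05], "yaw": -0.12, "jaw": -1},
    {"dp": [0.09, -0.06, 0.08], "yaw": -0.18, "jaw": -1},
    {"dp": [0.12, -0.08, 0.11], "yaw": -0.25, "jaw": -1},
    {"dp": [0.15, -0.1, 0.13], "yaw": -0.31, "jaw": -1},
    {"dp": [0.18, -0.12, 0.15], "yaw": -0.37, "jaw": -1},
    {"dp": [0.21, -0.15, 0.16], "yaw": -0.44, "jaw": -1},
    {"dp": [0.235, -0.175, 0.17], "yaw": -0.5, "jaw": -1}
  ]
}}

```text
time_s: 0.77
tool_pos: [368.6, 440.2, 417.8]
orientation: [180.0, -0.0, 138.2]
contact_force: [0.1, 0.8, 0.2]
width: 85.6
finger_force: 0.0
```

>>> {"method": "play_rows", "body": {
  "deltas": [
    {"dp": [0.02, -0.035, 0], "yaw": -0.06, "jaw": -1},
    {"dp": [0.04, -0.07, 0], "yaw": -0.13, "jaw": -1},
    {"dp": [0.055, -0.105, 0], "yaw": -0.2, "jaw": -1},
    {"dp": [0.07, -0.14, 0], "yaw": -0.27, "jaw": -1},
    {"dp": [0.085, -0.18, 0], "yaw": -0.34, "jaw": -1},
    {"dp": [0.1, -0.22, 0], "yaw": -0.4, "jaw": -1},
    {"dp": [0.11, -0.26, 0], "yaw": -0.48, "jaw": -1},
    {"dp": [0.12, -0.3, 0], "yaw": -0.55, "jaw": -1}
  ]
}}

```text
time_s: 1.43
tool_pos: [487.1, 140.6, 416.7]
orientation: [-180.0, -0.0, 106.7]
contact_force: [0.5, 0.6, 0.2]
width: 85.5
finger_force: 0.0
```

>>> {"method": "play_rows", "body": {
  "deltas": [
    {"dp": [0, -0.041, 0], "yaw": -0.06, "jaw": -1},
    {"dp": [0, -0.082, 0], "yaw": -0.13, "jaw": -1},
    {"dp": [0, -0.123, 0], "yaw": -0.2, "jaw": -1},
    {"dp": [-0.005, -0.164, 0], "yaw": -0.27, "jaw": -1},
    {"dp": [-0.01, -0.205, 0], "yaw": -0.34, "jaw": -1},
    {"dp": [-0.02, -0.245, 0], "yaw": -0.4, "jaw": -1},
    {"dp": [-0.03, -0.285, 0], "yaw": -0.48, "jaw": -1},
    {"dp": [-0.04, -0.325, 0], "yaw": -0.55, "jaw": -1}
  ]
}}

```text
time_s: 2.1
tool_pos: [446.0, -184.2, 416.9]
orientation: [-180.0, -0.0, 75.2]
contact_force: [0.6, -1.0, -0.5]
width: 85.6
finger_force: 0.0
```

Run:
```python
from h import *
im,d=snapshot("side"); np.savez("side1.npz",im=im,d=d); cv2.imwrite("pics/side1.png",cv2.resize(im[110:300,130:470,::-1],(800,447),interpolation=cv2.INTER_CUBIC))
s=monitor.observe(); print(s["time_s"],s["tool_pos"],s["orientation"],s["qpos"])
z=np.load("side0.npz"); im,d=z["im"],z["d"]
hsv=cv2.cvtColor(im,cv2.COLOR_RGB2HSV)
P=cloud("side",d)
# proud lid top
for name,(u0,v0),h,lo,hi in [("lid",(391,241),104,96,112),("shut",(353,213),94,86,101),("coaster",(349,255),9,2,18)]:
    m=(hsv[...,0]>8)&(hsv[...,0]<28)&(hsv[...,1]>60)
    u,v=np.meshgrid(np.arange(560),np.arange(420)); m&=(abs(u-u0)<20)&(abs(v-v0)<16)
    n,l,s,c=cv2.connectedComponentsWithStats(m.astype(np.uint8)); i=l[v0,u0]
    k=l==i; W=plane("side",u[k],v[k],h); ct=cv2.convexHull(np.c_[u[k],v[k]].astype(np.float32))
    top=k&(P[...,2]>lo)&(P[...,2]<hi)
    print(name,k.sum(),"plane mean",W.mean(0).round(1),"ext",W.min(0).round(),W.max(0).round(),"depth mean",P[top].mean(0).round(1))
    if name=="coaster": 
        r=cv2.minAreaRect(W[:,:2].astype(np.float32)); print(r)
```

```text
2.15 [ 443.32269223 -191.66358791  417.32417169] [1.79942147e+02 3.59938114e-02 7.44029616e+01] [-24.93547417   1.61179779  46.19509311  99.25403058  -1.15207448
  79.5710562    5.85861781]
lid 224 plane mean [ 396.5 -378.2  104. ] ext [ 358. -409.  104.] [ 448. -345.  104.] depth mean [ 395.5 -374.   103.3]
shut 154 plane mean [ 546.3 -246.    94. ] ext [ 511. -276.   94.] [ 584. -214.   94.] depth mean [ 543.7 -246.    91.6]
coaster 579 plane mean [ 401.4 -241.5    9. ] ext [ 345. -292.    9.] [ 460. -189.    9.] depth mean [ 403.8 -241.1    8.8]
((402.8955993652344, -242.649169921875), (114.0577621459961, 100.66155242919922), 3.94938325881958)
```

View pics/side1.png

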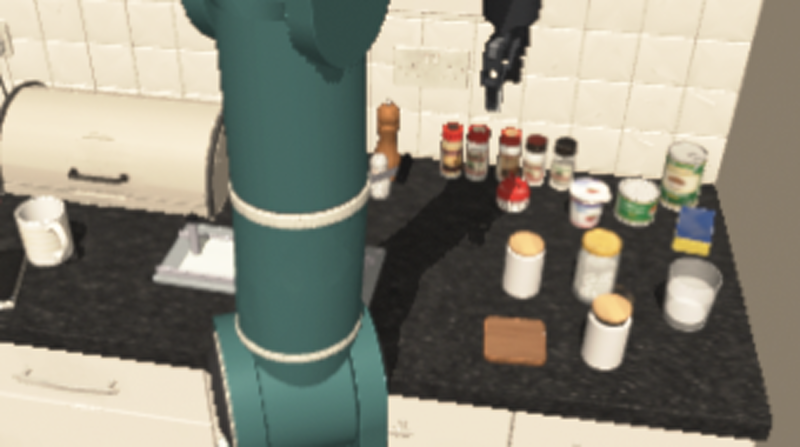

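The crop shows the right side clear (proud lid at (612,308)), the mug at (45,230), and the press still half behind the upper arm. Fit the canister more exactly while carrying on.

>>> {"method": "play_rows", "body": {
  "deltas": [
    {"dp": [-0.01, -0.03, -0.02], "yaw": -0.06, "jaw": -1},
    {"dp": [-0.018, -0.06, -0.04], "yaw": -0.12, "jaw": -1},
    {"dp": [-0.026, -0.09, -0.06], "yaw": -0.18, "jaw": -1},
    {"dp": [-0.034, -0.12, -0.08], "yaw": -0.24, "jaw": -1},
    {"dp": [-0.042, -0.15, -0.1], "yaw": -0.3, "jaw": -1},
    {"dp": [-0.05, -0.17, -0.13], "yaw": -0.38, "jaw": -1},
    {"dp": [-0.059, -0.185, -0.16], "yaw": -0.46, "jaw": -1},
    {"dp": [-0.059, -0.185, -0.16], "yaw": -0.46, "jaw": -1}
  ]
}}

```text
time_s: 2.82
tool_pos: [384.4, -368.5, 252.1]
orientation: [-179.6, 0.2, 48.5]
contact_force: [-0.9, 0.5, -1.3]
width: 85.4
finger_force: 0.0
```

```bash
cat >> h.py <<'E'
from scipy.optimize import least_squares
def canister(n,im,d,c0,base,lid=104,rad=45):
    """circle fit r=31 to wall points; lid-top depth mean; near (c0) with underside at height base"""
    P=cloud(n,d); r=np.hypot(P[...,0]-c0[0],P[...,1]-c0[1]); h=P[...,2]-base; ok=(d>0)&(r<rad)
    w=P[ok&(h>15)&(h<78)]; t=P[ok&(abs(h-lid)<5)]
    f=least_squares(lambda c:np.hypot(w[:,0]-c[0],w[:,1]-c[1])-31,c0,loss="soft_l1",f_scale=2)
    return f.x.round(1),len(w),t.mean(0).round(1),len(t),((t.min(0)+t.max(0))/2).round(1)
E
python3 - <<'E'
from h import *
for f in "side0","side1":
    z=np.load(f+".npz"); print(canister("side",z["im"],z["d"],np.array([396,-374.]),0))
im,d=snapshot("side"); np.savez("side2.npz",im=im,d=d); cv2.imwrite("pics/side2.png",cv2.resize(im[110:310,130:470,::-1],(800,470),interpolation=cv2.INTER_CUBIC))
s=monitor.observe(); print(s["time_s"],s["tool_pos"],s["orientation"],s["qpos"])
E
```

```text
(array([ 399.9, -375.1]), 232, array([ 396.4, -374.2,  103.6]), 156, array([ 398.4, -373.6,  103.9]))
(array([ 400. , -375.3]), 244, array([ 396.3, -373.9,  103.7]), 156, array([ 397.1, -373.4,  103.6]))
2.8667 [ 386.00282182 -367.8338335   254.50705135] [-1.79740384e+02  1.23579755e-01  4.88062765e+01] [ -3.20706829  21.00522074  54.17121819 106.41888608 -18.94654706
  62.49256657  16.96315566]
```

View pics/side2.png

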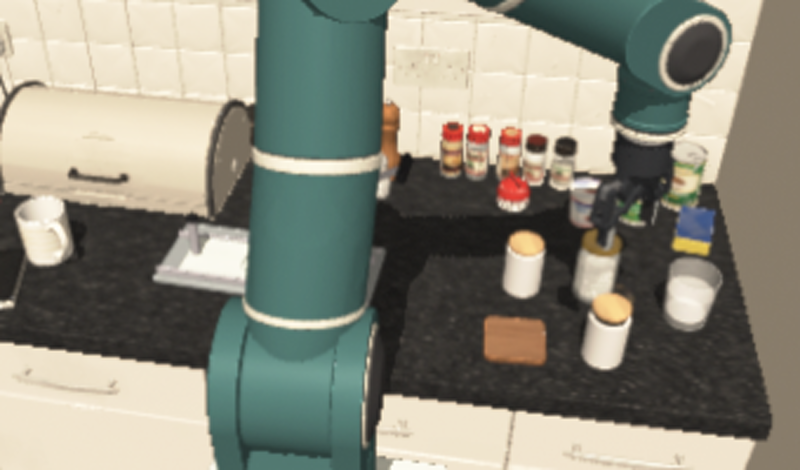

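The arm still hides the middle of the press, but its left half with the tray and post (crop (197,238)) shows here and the column, head and lever in the first picture. Merge both clouds.

>>> {"method": "play_rows", "body": {
  "deltas": [
    {"dp": [0.002, 0.001, -0.04], "yaw": 0, "jaw": -1},
    {"dp": [0.002, 0.001, -0.06], "yaw": 0, "jaw": -1},
    {"dp": [0.002, 0.001, -0.07], "yaw": 0, "jaw": -1},
    {"dp": [0.002, 0.001, -0.07], "yaw": 0, "jaw": -1}
  ]
}}

```text
time_s: 3.2
tool_pos: [390.3, -365.5, 186.1]
orientation: [-179.9, 0.0, 49.1]
contact_force: [0.1, 0.2, -0.0]
width: 85.4
finger_force: 0.0
```

Run:
```python
from h import *
A=[]
V=np.full((600,700,3),0,np.uint8)
for f in "side0","side2":
    z=np.load(f+".npz"); im,d=z["im"],z["d"]; P=cloud("side",d)
    k=(d>0)&(P[...,0]>380)&(P[...,0]<800)&(P[...,1]>-250)&(P[...,1]<400)&(P[...,2]>9)&(P[...,2]<330)
    hs=cv2.cvtColor(im,cv2.COLOR_RGB2HSV); k&=~((hs[...,0]>75)&(hs[...,0]<105)&(hs[...,1]>90))
    p=P[k]; c=im[k]; o=np.argsort(p[:,2]); p,c=p[o],c[o]
    A.append(np.c_[p,c])
    for q,cc in zip(p,c):
        cv2.circle(V,(int(350-q[1]),int(800-q[0]+20)),2,tuple(int(a) for a in cc[::-1]),-1)
    for lo,hi in [(9,19),(19,30),(30,60),(60,115),(115,175),(175,240),(240,300)]:
        b=p[(p[:,2]>=lo)&(p[:,2]<hi)]
        if len(b): print(f,lo,hi,len(b),b[:,:2].min(0).round(),b[:,:2].max(0).round(),b[:,:2].mean(0).round())
np.save("A.npy",np.vstack(A))
for i in range(0,700,100): cv2.line(V,(i+50,0),(i+50,8),(0,255,255))
cv2.imwrite("pics/bird.png",V)
s=monitor.observe(); print(s["time_s"],s["tool_pos"],s["orientation"])
```

```text
side0 9 19 579 [ 382. -250.] [790. 369.] [530.   4.]
side0 19 30 254 [ 453. -250.] [798. 367.] [609.  18.]
side0 30 60 351 [ 448. -250.] [800. 249.] [683. -12.]
side0 60 115 533 [ 511. -250.] [800. 268.] [662.  53.]
side0 115 175 496 [475.  47.] [800. 320.] [698. 162.]
side0 175 240 666 [446.   8.] [797. 274.] [583. 104.]
side0 240 300 125 [415. -63.] [485.  19.] [447. -35.]
side2 9 19 582 [ 381. -250.] [795. 399.] [521. 125.]
side2 19 30 566 [ 446. -250.] [797. 394.] [542. 227.]
side2 30 60 357 [ 487. -250.] [799. 400.] [667.  93.]
side2 60 115 558 [ 497. -250.] [799. 399.] [631. 201.]
side2 115 175 565 [650. 263.] [799. 400.] [715. 349.]
side2 175 240 16 [730. 262.] [763. 327.] [737. 274.]
side2 240 300 93 [416. -63.] [484. -17.] [445. -47.]
3.2 [ 390.28343662 -365.45024303  186.14185824] [-1.79890802e+02  8.63750127e-03  4.91408491e+01]
```

View pics/bird.png

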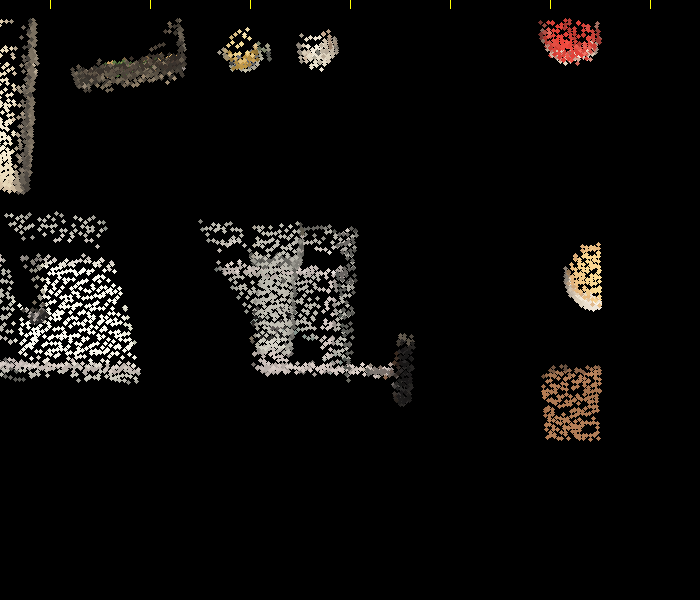

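The merged bird's-eye map (x = 820−row, y = 350−col) shows the lever bar at about (403,370) → (450,−53), base right end at col ~357, and the post knob at (38,313) → (507,312). The tray is about 30 mm in, and the yaw is about −2.5°. Next I refine this and check how well the arm has settled.

>>> {"method": "play_rows", "body": {
  "deltas": [
    {"dp": [0, 0, 0], "yaw": 0, "jaw": -1},
    {"dp": [0, 0, 0], "yaw": 0, "jaw": -1}
  ]
}}

```text
time_s: 3.37
tool_pos: [390.8, -366.7, 188.5]
orientation: [179.9, -0.0, 49.1]
contact_force: [0.0, 0.4, 0.8]
width: 85.4
finger_force: 0.0
```

Run:
```python
from h import *
A=np.load("A.npy"); p=A[:,:3]; x,y,z=p.T
ins=(x>400)&(x<620)
def line(ind,dep,sel,fn,w=10):
    a,b=[],[]
    for t in np.arange(ind[sel].min(),ind[sel].max(),w):
        q=dep[sel&(ind>=t)&(ind<t+w)]
        if len(q)>2: a.append(t+w/2); b.append(np.percentile(q,95 if fn=="max" else 5))
    a,b=np.array(a),np.array(b); f=least_squares(lambda c:c[0]+c[1]*a-b,[b.mean(),0],loss="soft_l1",f_scale=1.5)
    return f.x,len(a),np.degrees(np.arctan(f.x[1]))
base=ins&(z>10)&(z<18)&(y>-30)&(y<390)
print("right edge y(x)",line(x,y,base&(y<30)&(x>470),"min"))
print("rear x(y)",line(y,x,base&(x>560),"max"))
print("front x(y)",line(y,x,base&(x<480)&(y>200),"min"))
bar=(z>255)&(z<300)&(x<500)&(A[:,3:].max(1)<90)
b=p[bar]; print("bar",len(b),b.min(0).round(),b.max(0).round(),b.mean(0).round(1), np.polyfit(b[:,0],b[:,1],1))
k=(z>85)&(z<116)&(abs(x-507)<30)&(abs(y-315)<40); q=A[k]; 
print("knob/post"); print(q[:12].round(),len(q),q[:,:3].mean(0).round(1), q[q[:,5]<90][:,:3].mean(0).round(1))
c=p[(z>40)&(z<165)&(x>540)&(x<610)&(y>30)&(y<110)]; print("column",len(c),np.percentile(c,[5,50,95],0).round())
h=p[(z>180)&(z<230)&(x>440)&(x<600)&(y>30)&(y<110)]; print("head",len(h),np.percentile(h,[2,50,98],0).round())
s=monitor.observe(); print(s["time_s"],s["tool_pos"],s["orientation"])
```

```text
right edge y(x) (array([18.57573298, -0.03793387]), 13, np.float64(-2.1724089517125993))
rear x(y) (array([5.89648108e+02, 3.82932855e-02]), 21, np.float64(2.1929721540683484))
front x(y) (array([4.37152702e+02, 2.46236754e-02]), 16, np.float64(1.4105476367818313))
bar 126 [415. -63. 267.] [484. -42. 286.] [442.6 -53.9 280. ] [ -0.06276617 -26.09074792]
knob/post
[[504. 309.  87. 162. 152. 147.]
 [503. 305.  88. 141. 135. 129.]
 [509. 307.  88. 112. 107. 103.]
 [500. 312.  89. 174. 163. 158.]
 [507. 310.  89. 125. 118. 114.]
 [498. 315.  90. 170. 161. 155.]
 [503. 317.  91. 135. 128. 124.]
 [501. 311.  94. 133. 125. 121.]
 [508. 305.  94.  66.  63.  61.]
 [505. 317.  94.  78.  74.  72.]
 [505. 309.  95.  69.  65.  64.]
 [501. 311.  98.  71.  67.  65.]] 29 [504.7 311.8  99.1] [504.7 312.  102.7]
column 219 [[554.  48.  44.]
 [559.  60.  80.]
 [588.  93. 141.]]
head 263 [[448.  41. 183.]
 [471.  62. 217.]
 [579.  95. 230.]]
3.3667 [ 390.8231037  -366.74076783  188.53371524] [ 1.79885493e+02 -2.36368398e-02  4.90743108e+01]
```

Press origin ≈ (497.5, 77.5), yaw ≈ −2.2°, and base edges, bar and knob agree. Seat is then ≈ (502,187). Next I descend on the canister and grip it.

>>> {"method": "play_rows", "body": {
  "deltas": [
    {"dp": [0.0075, -0.007, -0.01], "yaw": 0, "jaw": -1},
    {"dp": [0.0075, -0.007, -0.04], "yaw": 0, "jaw": -1},
    {"dp": [0.0075, -0.007, -0.07], "yaw": 0, "jaw": -1},
    {"dp": [0.0075, -0.007, -0.095], "yaw": 0, "jaw": -1},
    {"dp": [0.0075, -0.007, -0.115], "yaw": 0, "jaw": -1},
    {"dp": [0.0075, -0.007, -0.1175], "yaw": 0, "jaw": -1},
    {"dp": [0.0075, -0.007, -0.1175], "yaw": 0, "jaw": -1}
  ]
}}

```text
time_s: 3.95
tool_pos: [397.9, -373.6, 70.0]
orientation: [-180.0, 0.0, 49.1]
contact_force: [1.0, -0.6, 1.8]
width: 85.2
finger_force: 0.0
```

>>> {"method": "play_rows", "body": {
  "deltas": [
    {"dp": [0, 0, 0], "yaw": 0, "jaw": 1},
    {"dp": [0, 0, 0], "yaw": 0, "jaw": 1},
    {"dp": [0, 0, 0], "yaw": 0, "jaw": 1},
    {"dp": [0, 0, 0], "yaw": 0, "jaw": 1},
    {"dp": [0, 0, 0], "yaw": 0, "jaw": 1},
    {"dp": [0, 0, 0], "yaw": 0, "jaw": 1}
  ],
  "squeeze": 40
}}

```text
time_s: 4.45
tool_pos: [398.8, -374.3, 71.4]
orientation: [179.8, -0.0, 49.0]
contact_force: [1.2, -0.8, 12.1]
width: 60.7
finger_force: 40.4
```

Run:
```python
from h import *
s=monitor.observe(); print(s["time_s"],s["tool_pos"],s["orientation"],s["contact_force"],s["width"],s["finger_force"])
im,d=snapshot("side"); print(canister("side",im,d,np.array([398.5,-374.5]),0))
A=np.load("A.npy"); y=A[:,1]; k=(A[:,2]>19)&(A[:,2]<45)&(y>130)&(y<250)&(A[:,0]>440)&(A[:,0]<560)
print(k.sum(), A[k&(A[:,2]>29)][:,:3].round()[:25].tolist())
```

```text
4.45 [ 398.75630928 -374.29522415   71.39635252] [ 1.79800113e+02 -2.82278102e-02  4.90495303e+01] [ 1.20008138 -0.83398818 12.06209306] 60.65659822692876 40.367103789467365
(array([ 398.6, -374.1]), 214, array([ 392.2, -383.6,  104.4]), 102, array([ 391.8, -383.5,  104.1]))
113 [[550.0, 134.0, 29.0], [487.0, 226.0, 30.0], [487.0, 222.0, 30.0], [512.0, 225.0, 31.0], [550.0, 240.0, 31.0], [503.0, 226.0, 33.0]]
```

Gripped (60.7 mm, fit agrees with the TCP). Lift and carry over the press.

>>> {"method": "play_rows", "body": {
  "deltas": [
    {"dp": [0, 0, 0.01], "yaw": 0, "jaw": 1},
    {"dp": [0, 0, 0.035], "yaw": 0, "jaw": 1},
    {"dp": [0, 0, 0.07], "yaw": 0, "jaw": 1},
    {"dp": [0, 0, 0.105], "yaw": 0, "jaw": 1},
    {"dp": [0, 0, 0.14], "yaw": 0, "jaw": 1},
    {"dp": [0, 0.01, 0.175], "yaw": 0, "jaw": 1},
    {"dp": [0.005, 0.025, 0.205], "yaw": 0.03, "jaw": 1},
    {"dp": [0.01, 0.045, 0.23], "yaw": 0.06, "jaw": 1}
  ]
}}

```text
time_s: 5.17
tool_pos: [406.6, -329.1, 302.5]
orientation: [179.9, -0.0, 52.4]
contact_force: [0.4, 0.3, -3.6]
width: 61.0
finger_force: 45.8
```

>>> {"method": "play_rows", "body": {
  "deltas": [
    {"dp": [0.006, 0.025, 0.025], "yaw": 0.04, "jaw": 1},
    {"dp": [0.012, 0.05, 0.05], "yaw": 0.08, "jaw": 1},
    {"dp": [0.018, 0.075, 0.075], "yaw": 0.13, "jaw": 1},
    {"dp": [0.024, 0.1, 0.1], "yaw": 0.18, "jaw": 1},
    {"dp": [0.03, 0.13, 0.12], "yaw": 0.23, "jaw": 1},
    {"dp": [0.036, 0.16, 0.13], "yaw": 0.28, "jaw": 1},
    {"dp": [0.042, 0.19, 0.13], "yaw": 0.33, "jaw": 1},
    {"dp": [0.048, 0.225, 0.13], "yaw": 0.39, "jaw": 1}
  ]
}}

```text
time_s: 5.83
tool_pos: [454.8, -103.2, 430.9]
orientation: [179.9, -0.1, 74.8]
contact_force: [1.5, -1.1, -4.4]
width: 60.9
finger_force: 45.7
```

>>> {"method": "play_rows", "body": {
  "deltas": [
    {"dp": [0.006, 0.035, 0], "yaw": 0.06, "jaw": 1},
    {"dp": [0.012, 0.07, 0], "yaw": 0.12, "jaw": 1},
    {"dp": [0.018, 0.105, 0], "yaw": 0.18, "jaw": 1},
    {"dp": [0.024, 0.14, 0], "yaw": 0.24, "jaw": 1},
    {"dp": [0.03, 0.175, 0], "yaw": 0.3, "jaw": 1},
    {"dp": [0.036, 0.21, 0], "yaw": 0.37, "jaw": 1},
    {"dp": [0.04, 0.24, 0], "yaw": 0.44, "jaw": 1},
    {"dp": [0.044, 0.27, 0], "yaw": 0.5, "jaw": 1}
  ]
}}

```text
time_s: 6.5
tool_pos: [499.0, 167.6, 430.2]
orientation: [180.0, 0.0, 103.6]
contact_force: [-0.1, -0.8, -2.8]
width: 60.5
finger_force: 45.7
```

Run:
```python
from h import *
im,d=snapshot("side"); np.savez("side3.npz",im=im,d=d); cv2.imwrite("pics/side3.png",cv2.resize(im[90:290,130:470,::-1],(800,470),interpolation=cv2.INTER_CUBIC))
s=monitor.observe(); print(s["time_s"],s["tool_pos"],s["orientation"],s["contact_force"],s["qpos"])
```

```text
6.55 [498.7751614  173.9458934  429.41428129] [-1.79964047e+02 -3.79854024e-02  1.04256336e+02] [-5.44868408  8.00815522 -6.03456635] [-49.87913916   7.50413585  30.90528113  92.02887594  -3.92956359
  81.57493419  -4.35542507]
```

View pics/side3.png

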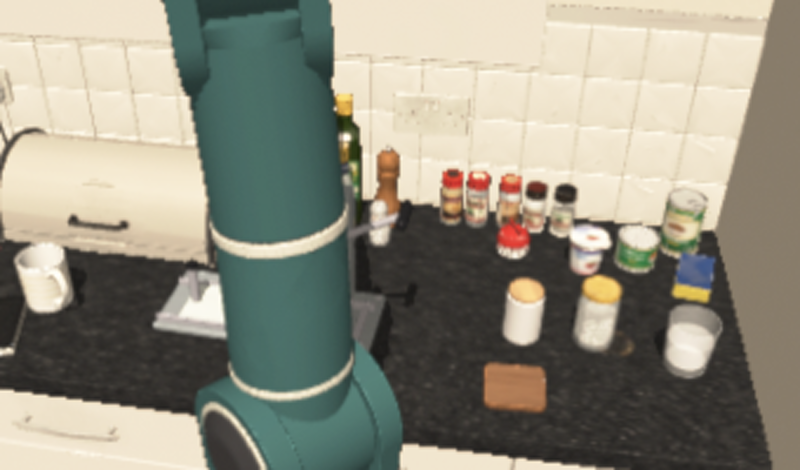

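The seat is still hidden by the upper arm, but the post (crop (197,285)) is visible. I'll refine the knob position from several frames by casting rays.

Run:
```python
from h import *
for f in "side1","side2","side3":
    z=np.load(f+".npz"); im,d=z["im"],z["d"]; P=cloud("side",d)
    c=proj("side",np.array([509,312,102.])); u,v=np.meshgrid(np.arange(560),np.arange(420))
    # knob: dark pixels around
    w=(abs(u-c[0])<9)&(abs(v-c[1])<10)
    g=im.max(-1); 
    if f=="side2":
        u0,v0=c.round().astype(int); print(c.round(1)); print(g[v0-8:v0+24,u0-8:u0+9])
    k=w&(P[...,2]>90)&(P[...,2]<116)&(d>0)&(abs(P[...,0]-507)<25)
    k2=k&(g<100)
    print(f,k.sum(),k2.sum(),P[k2].mean(0).round(1),"ray@102",plane("side",u[k2].mean(),v[k2].mean(),102).round(1))
    pk=w&(P[...,2]>40)&(P[...,2]<88)&(abs(P[...,0]-507)<25)&(abs(P[...,1]-312)<20)&(d>0); print("post",P[pk].mean(0).round(1),np.percentile(P[pk][:,1],[5,95]).round(1))
```

```text
side1 24 20 [504.3 311.8 103. ] ray@102 [505.6 312.4 102. ]
post [504.7 312.2  71.6] [306.8 320.3]
[211.3 202.1]
[[214 217 217 215 214 213 212 213 213 214 214 215 215 208 162 102  69]
 [216 216 212 209 206 206 208 210 213 216 218 217 215 208 153  94  66]
 [212 204 198 195 194 197 205 213 216 217 216 211 206 198 148  94  67]
 [208 205 203 202 204 208 210 216 216 209 200 194 192 189 157 102  71]
 [210 211 211 210 211 211 211 211 206 203 201 200 203 206 190 121  75]
 [204 206 208 208 208 210 209 205 185 197 206 210 211 212 206 130  78]
 [161 165 170 171 174 191 180 166 122 152 172 199 208 209 205 134  80]
 [ 72  75  78  79  89 135 105  74  55  66  85 151 169 173 187 129  86]
 [ 52  53  54  56  61  67  53  43  40  39  40  68  77  87 131 105 108]
 [ 53  54  56  58  61  56  46  44  41  39  40  48  52  55  67  68 110]
 [ 51  53  55  57  60  63  69  78  71  69  66  66  70  71  66  62  66]
 [ 50  51  53  54  58  74 118 135 133 125 112 126 146 145 125 110  93]
 [ 51  51  54  58  65 107 152 170 174 162 141 171 195 195 177 165 149]
 [ 51  51  57  89 101 151 172 175 177 168 145 173 188 189 187 18
[... 783 characters left out ...]
250]
 [185 185 185 184 187 209 241 250 250 248 246 248 250 250 250 250 250]
 [185 185 185 185 194 236 249 251 251 251 251 251 251 251 250 250 250]
 [185 185 185 189 219 248 251 251 251 251 251 251 251 251 251 250 250]
 [185 184 185 203 239 250 251 251 251 251 250 251 250 250 251 250 250]
 [196 189 193 225 246 250 250 250 250 250 250 250 250 250 250 250 250]
 [204 202 209 232 242 244 242 245 246 248 248 249 250 250 250 250 250]
 [196 202 208 217 221 221 210 223 229 236 240 242 244 245 246 246 248]]
side2 24 20 [504.7 312.  102.7] ray@102 [505.6 312.4 102. ]
post [504.6 312.6  69.4] [307.2 320. ]
side3 25 20 [505.6 312.3 102. ] ray@102 [505.6 312.4 102. ]
post [504.6 312.8  69.4] [305.5 321.5]
```

Seat estimate (503, 188.5). Descend partway.

>>> {"method": "play_rows", "body": {
  "deltas": [
    {"dp": [0.002, 0.01, -0.015], "yaw": 0, "jaw": 1},
    {"dp": [0.004, 0.017, -0.05], "yaw": 0, "jaw": 1},
    {"dp": [0.004, 0.017, -0.09], "yaw": 0, "jaw": 1},
    {"dp": [0.004, 0.017, -0.13], "yaw": 0, "jaw": 1},
    {"dp": [0.004, 0.017, -0.17], "yaw": 0, "jaw": 1},
    {"dp": [0.004, 0.017, -0.21], "yaw": 0, "jaw": 1},
    {"dp": [0.004, 0.017, -0.245], "yaw": 0, "jaw": 1},
    {"dp": [0.004, 0.017, -0.27], "yaw": 0, "jaw": 1}
  ]
}}

```text
time_s: 7.22
tool_pos: [502.4, 182.8, 157.5]
orientation: [-179.9, 0.1, 103.4]
contact_force: [-0.5, -0.3, -4.4]
width: 60.7
finger_force: 45.7
```

>>> {"method": "play_rows", "body": {
  "deltas": [
    {"dp": [0, 0, -0.01], "yaw": 0, "jaw": 1},
    {"dp": [0, 0, -0.02], "yaw": 0, "jaw": 1},
    {"dp": [0, 0, -0.02], "yaw": 0, "jaw": 1},
    {"dp": [0, 0, -0.02], "yaw": 0, "jaw": 1}
  ]
}}

```text
time_s: 7.55
tool_pos: [504.2, 183.8, 140.7]
orientation: [179.9, -0.0, 103.5]
contact_force: [-0.1, -0.6, -3.0]
width: 60.9
finger_force: 45.7
```

Run:
```python
from h import *
im,d=snapshot("side"); np.savez("side4.npz",im=im,d=d); cv2.imwrite("pics/side4.png",cv2.resize(im[90:290,130:470,::-1],(800,470),interpolation=cv2.INTER_CUBIC))
s=monitor.observe(); print(s["time_s"],s["tool_pos"],s["orientation"],s["contact_force"])
P=cloud("side",d); k=(d>0)&(abs(P[...,0]-503)<60)&(abs(P[...,1]-188)<60)&(P[...,2]>18)&(P[...,2]<170); q=P[k]; print(k.sum())
for lo,hi in [(18,29),(29,40),(40,70),(70,110),(110,170)]:
    b=q[(q[:,2]>lo)&(q[:,2]<hi)]; print(lo,len(b),b.min(0).round() if len(b) else 0,b.max(0).round() if len(b) else 0)
```

```text
7.6 [504.31556639 183.88104829 140.94634508] [ 1.79894733e+02 -2.66055612e-02  1.03462445e+02] [-0.4431407   0.31624745 -3.83525027]
0
18 0 0 0
29 0 0 0
40 0 0 0
70 0 0 0
110 0 0 0
```

The seat is fully hidden here, so I'll go by feel: lower gently to the seat floor (TCP 96.4).

>>> {"method": "play_rows", "body": {
  "deltas": [
    {"dp": [-0.001, 0.0045, -0.015], "yaw": 0, "jaw": 1},
    {"dp": [-0.001, 0.0045, -0.025], "yaw": 0, "jaw": 1},
    {"dp": [-0.001, 0.0045, -0.031], "yaw": 0, "jaw": 1},
    {"dp": [-0.001, 0.0045, -0.035], "yaw": 0, "jaw": 1},
    {"dp": [-0.001, 0.0045, -0.038], "yaw": 0, "jaw": 1},
    {"dp": [-0.001, 0.0045, -0.0395], "yaw": 0, "jaw": 1},
    {"dp": [-0.001, 0.0045, -0.0395], "yaw": 0, "jaw": 1}
  ]
}}

```text
time_s: 8.18
tool_pos: [502.7, 188.0, 99.9]
orientation: [-180.0, 0.0, 103.5]
contact_force: [-0.3, -0.3, -4.2]
width: 60.7
finger_force: 45.7
```

The underside is at 28.5 mm, below the ring's top, with no contact. It's inside the ring. Lower the rest.

>>> {"method": "play_rows", "body": {
  "deltas": [
    {"dp": [0, 0, -0.002], "yaw": 0, "jaw": 1},
    {"dp": [0, 0, -0.0035], "yaw": 0, "jaw": 1},
    {"dp": [0, 0, -0.004], "yaw": 0, "jaw": 1},
    {"dp": [0, 0, -0.004], "yaw": 0, "jaw": 1}
  ]
}}

```text
time_s: 8.52
tool_pos: [502.9, 188.3, 96.4]
orientation: [180.0, -0.0, 103.5]
contact_force: [-1.4, -0.2, 5.4]
width: 60.6
finger_force: 46.3
```

Seated (support force now 5 N). Release and rise.

>>> {"method": "play_rows", "body": {
  "deltas": [
    {"dp": [0, 0, 0], "yaw": 0, "jaw": -1},
    {"dp": [0, 0, 0], "yaw": 0, "jaw": -1},
    {"dp": [0, 0, 0], "yaw": 0, "jaw": -1},
    {"dp": [0, 0, 0.005], "yaw": 0, "jaw": -1},
    {"dp": [0, 0, 0.03], "yaw": 0, "jaw": -1},
    {"dp": [0, 0, 0.06], "yaw": 0, "jaw": -1},
    {"dp": [0, 0.01, 0.09], "yaw": 0.1, "jaw": -1},
    {"dp": [0, 0.03, 0.095], "yaw": 0.22, "jaw": -1}
  ]
}}

```text
time_s: 9.18
tool_pos: [504.6, 216.9, 196.0]
orientation: [179.7, 0.0, 116.1]
contact_force: [1.4, 0.1, 0.6]
width: 85.6
finger_force: 0.0
```

>>> {"method": "play_rows", "body": {
  "deltas": [
    {"dp": [0.001, 0.01, 0], "yaw": 0.12, "jaw": -1},
    {"dp": [0.002, 0.025, 0], "yaw": 0.24, "jaw": -1},
    {"dp": [0.003, 0.04, 0], "yaw": 0.36, "jaw": -1},
    {"dp": [0.004, 0.055, 0], "yaw": 0.48, "jaw": -1},
    {"dp": [0.005, 0.07, 0], "yaw": 0.6, "jaw": -1},
    {"dp": [0.005, 0.085, 0], "yaw": 0.72, "jaw": -1},
    {"dp": [0.005, 0.096, 0], "yaw": 0.84, "jaw": -1},
    {"dp": [0.005, 0.096, 0], "yaw": 0.96, "jaw": -1}
  ]
}}

```text
time_s: 9.85
tool_pos: [507.1, 316.6, 191.1]
orientation: [180.0, 0.0, 171.5]
contact_force: [0.4, 0.1, 0.1]
width: 85.5
finger_force: 0.0
```

>>> {"method": "play_rows", "body": {
  "deltas": [
    {"dp": [0, 0, 0], "yaw": 0.1, "jaw": -1},
    {"dp": [0, 0, 0], "yaw": 0.12, "jaw": -1},
    {"dp": [0, 0, 0], "yaw": 0.12, "jaw": -1}
  ]
}}

```text
time_s: 10.1
tool_pos: [507.7, 313.9, 191.1]
orientation: [-180.0, 0.0, 177.8]
contact_force: [-0.7, -0.6, 1.0]
width: 85.1
finger_force: 0.0
```

Run:
```python
from h import *
im,d=snapshot("side"); np.savez("side5.npz",im=im,d=d); cv2.imwrite("pics/side5.png",cv2.resize(im[90:290,130:470,::-1],(800,470),interpolation=cv2.INTER_CUBIC))
s=monitor.observe(); print(s["time_s"],s["tool_pos"],s["orientation"],s["contact_force"],s["width"],s["qpos"])
P=cloud("side",d); k=(d>0)&(abs(P[...,0]-503)<45)&(abs(P[...,1]-188)<45)&(P[...,2]>18)&(P[...,2]<170); q=P[k]; print(k.sum(),(q.min(0),q.max(0)) if len(q) else 0)
```

```text
10.15 [507.71735953 313.85497727 191.11916369] [-1.79998164e+02  1.06831895e-02  1.77737018e+02] [ 0.5876935  -0.76476612  0.13078238] 85.1763987430603 [-42.76877979  24.7675965   10.44534969 100.14724323  -5.27522122
  55.55327133  57.46018922]
0 0
```

View pics/side5.png

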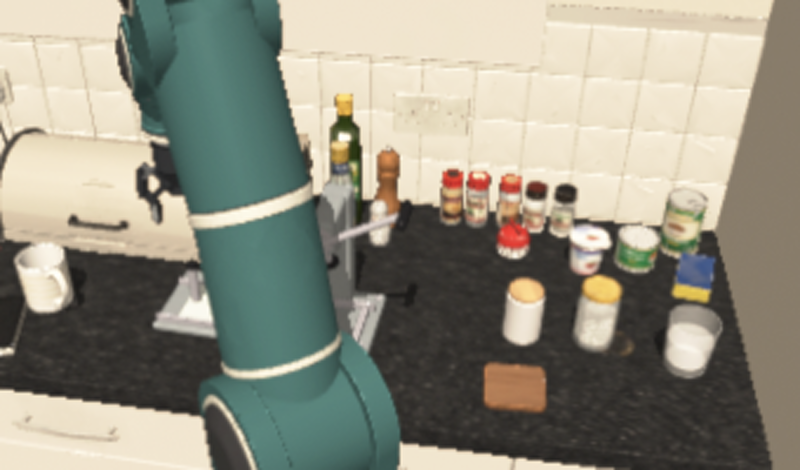

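The gripper is over the post (crop (195,280)), with the lever and coaster as before. Descend, straddle and grip the rod.

>>> {"method": "play_rows", "body": {
  "deltas": [
    {"dp": [0, 0, -0.02], "yaw": 0, "jaw": -1},
    {"dp": [0, 0, -0.05], "yaw": 0, "jaw": -1},
    {"dp": [0, 0, -0.085], "yaw": 0, "jaw": -1},
    {"dp": [0, 0, -0.11], "yaw": 0, "jaw": -1},
    {"dp": [0, 0, -0.117], "yaw": 0, "jaw": -1},
    {"dp": [0, 0, -0.117], "yaw": 0, "jaw": -1}
  ]
}}

```text
time_s: 10.65
tool_pos: [506.9, 313.5, 72.5]
orientation: [-179.9, -0.1, 177.8]
contact_force: [0.2, 0.5, 0.4]
width: 85.3
finger_force: 0.0
```

>>> {"method": "play_rows", "body": {
  "deltas": [
    {"dp": [0, 0, 0], "yaw": 0, "jaw": 1},
    {"dp": [0, 0, 0], "yaw": 0, "jaw": 1},
    {"dp": [0, 0, 0], "yaw": 0, "jaw": 1},
    {"dp": [0, 0, 0], "yaw": 0, "jaw": 1},
    {"dp": [0, 0, 0], "yaw": 0, "jaw": 1},
    {"dp": [0, 0, 0], "yaw": 0, "jaw": 1},
    {"dp": [0, 0, 0], "yaw": 0, "jaw": 1}
  ],
  "squeeze": 20
}}

```text
time_s: 11.23
tool_pos: [507.9, 314.4, 74.5]
orientation: [180.0, 0.0, 177.9]
contact_force: [-1.4, 0.7, 8.1]
width: 17.6
finger_force: 19.2
```

Gripped the post. Push the tray in smoothly along press −y.

>>> {"method": "play_rows", "body": {
  "deltas": [
    {"dp": [0, -0.003, 0], "yaw": 0, "jaw": 1},
    {"dp": [0, -0.009, 0], "yaw": 0, "jaw": 1},
    {"dp": [-0.001, -0.018, 0], "yaw": 0, "jaw": 1},
    {"dp": [-0.001, -0.029, 0], "yaw": 0, "jaw": 1},
    {"dp": [-0.0015, -0.041, 0], "yaw": 0, "jaw": 1},
    {"dp": [-0.002, -0.053, 0], "yaw": 0, "jaw": 1},
    {"dp": [-0.0025, -0.064, 0], "yaw": 0, "jaw": 1},
    {"dp": [-0.003, -0.072, 0], "yaw": 0, "jaw": 1}
  ]
}}

```text
time_s: 11.9
tool_pos: [504.9, 241.9, 74.6]
orientation: [179.9, 0.1, 177.9]
contact_force: [1.7, 3.2, 5.2]
width: 17.4
finger_force: 19.4
```

>>> {"method": "play_rows", "body": {
  "deltas": [
    {"dp": [0, -0.008, 0], "yaw": 0, "jaw": 1},
    {"dp": [-0.0005, -0.016, 0], "yaw": 0, "jaw": 1},
    {"dp": [-0.001, -0.024, 0], "yaw": 0, "jaw": 1},
    {"dp": [-0.001, -0.03, 0], "yaw": 0, "jaw": 1},
    {"dp": [-0.001, -0.034, 0], "yaw": 0, "jaw": 1},
    {"dp": [-0.001, -0.036, 0], "yaw": 0, "jaw": 1}
  ]
}}

```text
time_s: 12.4
tool_pos: [503.6, 206.1, 74.5]
orientation: [180.0, 0.0, 177.9]
contact_force: [-4.5, 4.2, 10.2]
width: 17.5
finger_force: 19.3
```

>>> {"method": "play_rows", "body": {
  "deltas": [
    {"dp": [0, -0.002, 0], "yaw": 0, "jaw": 1},
    {"dp": [0, -0.004, 0], "yaw": 0, "jaw": 1},
    {"dp": [0, -0.005, 0], "yaw": 0, "jaw": 1},
    {"dp": [0, -0.005, 0], "yaw": 0, "jaw": 1}
  ]
}}

```text
time_s: 12.73
tool_pos: [503.5, 202.9, 74.6]
orientation: [179.9, 0.0, 178.0]
contact_force: [-4.7, 10.1, 7.5]
width: 17.4
finger_force: 19.5
```

>>> {"method": "play_rows", "body": {
  "deltas": [
    {"dp": [0, -0.002, 0], "yaw": 0, "jaw": 1},
    {"dp": [0, -0.003, 0], "yaw": 0, "jaw": 1},
    {"dp": [0, -0.003, 0], "yaw": 0, "jaw": 1}
  ]
}}

```text
time_s: 12.98
tool_pos: [503.5, 202.7, 74.7]
orientation: [179.7, 0.1, 178.2]
contact_force: [-2.5, 26.5, 2.2]
width: 17.4
finger_force: 20.6
```

Tray is against its stop (26 N). Relieve, release, rise, and go over to the lever.

>>> {"method": "play_rows", "body": {
  "deltas": [
    {"dp": [0, 0.003, 0], "yaw": 0, "jaw": 1},
    {"dp": [0, 0.004, 0], "yaw": 0, "jaw": -0.3},
    {"dp": [0, 0.004, 0], "yaw": 0, "jaw": -0.3},
    {"dp": [0, 0.004, 0], "yaw": 0, "jaw": -0.3},
    {"dp": [0, 0.004, 0.01], "yaw": 0, "jaw": -0.3},
    {"dp": [0, 0.004, 0.04], "yaw": 0, "jaw": -0.3},
    {"dp": [0, 0.004, 0.08], "yaw": 0, "jaw": -0.3},
    {"dp": [0, 0.004, 0.12], "yaw": 0, "jaw": 0}
  ]
}}

```text
time_s: 13.65
tool_pos: [503.0, 201.3, 195.6]
orientation: [-179.9, -0.1, 177.9]
contact_force: [0.3, 1.1, 0.7]
width: 44.7
finger_force: 0.0
```

>>> {"method": "play_rows", "body": {
  "deltas": [
    {"dp": [0, 0, 0.04], "yaw": 0, "jaw": 1},
    {"dp": [0, 0, 0.08], "yaw": 0, "jaw": 1},
    {"dp": [0, 0, 0.12], "yaw": 0, "jaw": 1},
    {"dp": [-0.005, -0.015, 0.145], "yaw": 0, "jaw": 1},
    {"dp": [-0.012, -0.045, 0.15], "yaw": 0, "jaw": 1},
    {"dp": [-0.02, -0.08, 0.15], "yaw": 0, "jaw": 1},
    {"dp": [-0.028, -0.12, 0.15], "yaw": 0, "jaw": 1},
    {"dp": [-0.035, -0.16, 0.15], "yaw": 0, "jaw": 1}
  ]
}}

```text
time_s: 14.32
tool_pos: [467.5, 40.3, 344.6]
orientation: [180.0, 0.0, 178.0]
contact_force: [1.4, 0.1, 0.5]
width: 0.1
finger_force: 0.0
```

>>> {"method": "play_rows", "body": {
  "deltas": [
    {"dp": [-0.005, -0.03, 0], "yaw": 0, "jaw": 1},
    {"dp": [-0.01, -0.06, 0], "yaw": 0, "jaw": 1},
    {"dp": [-0.014, -0.08, 0], "yaw": 0, "jaw": 1},
    {"dp": [-0.018, -0.095, 0], "yaw": 0, "jaw": 1},
    {"dp": [-0.018, -0.095, 0], "yaw": 0, "jaw": 1},
    {"dp": [-0.018, -0.095, 0], "yaw": 0, "jaw": 1}
  ]
}}

```text
time_s: 14.82
tool_pos: [450.2, -53.6, 344.4]
orientation: [180.0, 0.0, 177.8]
contact_force: [-0.1, 0.1, -0.4]
width: -0.0
finger_force: 0.0
```

Run:
```python
from h import *
s=monitor.observe(); print(s["time_s"],s["tool_pos"],s["orientation"],s["contact_force"],s["width"],s["qpos"])
im,d=snapshot("side"); np.savez("side6.npz",im=im,d=d); cv2.imwrite("pics/side6.png",cv2.resize(im[90:290,130:470,::-1],(800,470),interpolation=cv2.INTER_CUBIC))
P=cloud("side",d); k=(d>0)&(abs(P[...,0]-450)<50)&(abs(P[...,1]+53)<20)&(P[...,2]>255)&(P[...,2]<297)&(im.max(-1)<90); q=P[k]; print(k.sum(),(q.min(0),q.max(0)) if len(q) else 0)
```

```text
14.8167 [450.18026614 -53.5679774  344.44595353] [1.79977509e+02 3.29957125e-02 1.77839879e+02] [-0.12595708  0.14909346 -0.43082946] -0.01816648783620868 [-20.50950833   0.47775277  23.72316561 109.12978166  -0.2285422
  70.40040096  91.12935717]
66 (array([414.16260315, -62.49059502, 269.15135056]), array([478.36139722, -41.53698149, 286.99573867]))
```

View pics/side6.png

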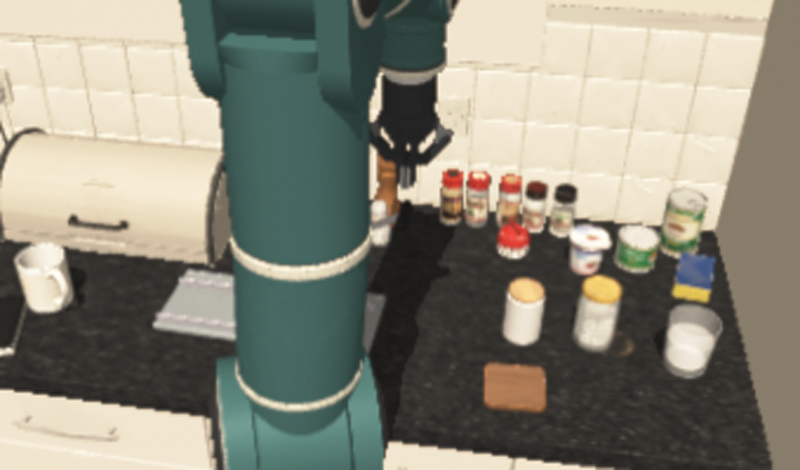

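The gripper is over the lever bar (crop (405,185)), the tray sits in, and nothing else has moved. Press the bar down along its arc.

>>> {"method": "play_rows", "body": {
  "deltas": [
    {"dp": [0, 0.001, -0.026], "yaw": 0, "jaw": 1},
    {"dp": [0, 0.001, -0.038], "yaw": 0, "jaw": 1},
    {"dp": [0, -0.003, -0.046], "yaw": 0, "jaw": 1},
    {"dp": [0, -0.006, -0.053], "yaw": 0, "jaw": 1},
    {"dp": [0, -0.009, -0.06], "yaw": 0, "jaw": 1},
    {"dp": [0, -0.011, -0.067], "yaw": 0, "jaw": 1},
    {"dp": [0, -0.0125, -0.074], "yaw": 0, "jaw": 1},
    {"dp": [0, -0.014, -0.081], "yaw": 0, "jaw": 1}
  ],
  "squeeze": 40
}}

```text
time_s: 15.53
tool_pos: [450.8, -67.3, 262.6]
orientation: [-180.0, 0.0, 177.9]
contact_force: [0.6, -2.6, 3.3]
width: -0.2
finger_force: 1.6
```

>>> {"method": "play_rows", "body": {
  "deltas": [
    {"dp": [0, -0.001, -0.008], "yaw": 0, "jaw": 1},
    {"dp": [0, -0.002, -0.016], "yaw": 0, "jaw": 1},
    {"dp": [0, -0.003, -0.026], "yaw": 0, "jaw": 1},
    {"dp": [0, -0.003, -0.036], "yaw": 0, "jaw": 1},
    {"dp": [0, -0.002, -0.046], "yaw": 0, "jaw": 1},
    {"dp": [0, -0.001, -0.056], "yaw": 0, "jaw": 1},
    {"dp": [0, 0.002, -0.066], "yaw": 0, "jaw": 1},
    {"dp": [0, 0.003, -0.074], "yaw": 0, "jaw": 1}
  ]
}}

```text
time_s: 16.2
tool_pos: [450.7, -63.6, 187.8]
orientation: [-180.0, 0.0, 178.0]
contact_force: [1.0, 3.4, 9.2]
width: 0.3
finger_force: 4.0
```

Force profile matches (3 N spring, 9 N with the lid). Go on to the stop.

>>> {"method": "play_rows", "body": {
  "deltas": [
    {"dp": [0, 0.002, -0.006], "yaw": 0, "jaw": 1},
    {"dp": [0, 0.005, -0.013], "yaw": 0, "jaw": 1},
    {"dp": [0, 0.007, -0.018], "yaw": 0, "jaw": 1},
    {"dp": [0, 0.008, -0.022], "yaw": 0, "jaw": 1},
    {"dp": [0, 0.008, -0.023], "yaw": 0, "jaw": 1},
    {"dp": [0, 0.008, -0.023], "yaw": 0, "jaw": 1}
  ]
}}

```text
time_s: 16.7
tool_pos: [451.0, -55.6, 166.1]
orientation: [180.0, 0.0, 178.0]
contact_force: [-7.0, -0.2, 28.8]
width: -0.1
finger_force: 14.2
```

At the stop (29 N, z as predicted). Hold briefly, then let it up along the arc.

>>> {"method": "play_rows", "body": {
  "deltas": [
    {"dp": [0, 0, 0], "yaw": 0, "jaw": 1},
    {"dp": [0, 0, 0], "yaw": 0, "jaw": 1},
    {"dp": [0, -0.003, 0.01], "yaw": 0, "jaw": 1},
    {"dp": [0, -0.007, 0.022], "yaw": 0, "jaw": 1},
    {"dp": [0, -0.01, 0.036], "yaw": 0, "jaw": 1},
    {"dp": [0, -0.012, 0.05], "yaw": 0, "jaw": 1},
    {"dp": [0, -0.013, 0.066], "yaw": 0, "jaw": 1},
    {"dp": [0, -0.013, 0.082], "yaw": 0, "jaw": 1}
  ]
}}

```text
time_s: 17.37
tool_pos: [450.3, -68.4, 247.8]
orientation: [180.0, -0.0, 178.0]
contact_force: [1.2, 0.6, 2.8]
width: 0.1
finger_force: 0.9
```

>>> {"method": "play_rows", "body": {
  "deltas": [
    {"dp": [0, 0.001, 0.012], "yaw": 0, "jaw": 1},
    {"dp": [0, 0.003, 0.024], "yaw": 0, "jaw": 1},
    {"dp": [0, 0.005, 0.036], "yaw": 0, "jaw": 1},
    {"dp": [0, 0.008, 0.047], "yaw": 0, "jaw": 1},
    {"dp": [0, 0.011, 0.057], "yaw": 0, "jaw": 1},
    {"dp": [0, 0.013, 0.075], "yaw": 0, "jaw": 1},
    {"dp": [0, 0.015, 0.095], "yaw": 0, "jaw": 1},
    {"dp": [0, 0.015, 0.1], "yaw": 0, "jaw": 1}
  ]
}}

```text
time_s: 18.03
tool_pos: [451.2, -53.2, 349.8]
orientation: [180.0, 0.1, 178.0]
contact_force: [0.1, 0.8, -0.3]
width: -0.3
finger_force: 0.0
```

Run:
```python
from h import *
im,d=snapshot("side"); s=monitor.observe(); print(s["time_s"],s["tool_pos"],s["contact_force"])
P=cloud("side",d); k=(d>0)&(abs(P[...,0]-450)<50)&(abs(P[...,1]+53)<20)&(P[...,2]>255)&(P[...,2]<297)&(im.max(-1)<90); q=P[k]; print(k.sum(),(q.min(0),q.max(0)) if len(q) else 0)
```

```text
18.0833 [451.21803092 -53.43006981 349.45399823] [0.0257236  0.38374823 0.58731623]
66 (array([415.36313428, -63.10840905, 268.54325643]), array([481.68371195, -41.77354326, 285.06190885]))
```

Lever is back at rest as before. Return to the post.

>>> {"method": "play_rows", "body": {
  "deltas": [
    {"dp": [0.006, 0.03, 0], "yaw": 0, "jaw": 1},
    {"dp": [0.014, 0.07, 0], "yaw": 0, "jaw": 1},
    {"dp": [0.022, 0.11, 0], "yaw": 0, "jaw": 1},
    {"dp": [0.03, 0.15, 0], "yaw": 0, "jaw": -1},
    {"dp": [0.038, 0.19, 0], "yaw": 0, "jaw": -1},
    {"dp": [0.046, 0.225, 0], "yaw": 0, "jaw": -1},
    {"dp": [0.052, 0.25, -0.02], "yaw": 0, "jaw": -1},
    {"dp": [0.052, 0.256, -0.05], "yaw": 0, "jaw": -1}
  ]
}}

```text
time_s: 18.75
tool_pos: [503.2, 207.2, 297.4]
orientation: [179.9, 0.1, 178.2]
contact_force: [0.7, 0.5, -1.3]
width: 60.5
finger_force: 0.0
```

>>> {"method": "play_rows", "body": {
  "deltas": [
    {"dp": [0, 0, -0.035], "yaw": 0, "jaw": -1},
    {"dp": [0, 0, -0.07], "yaw": 0, "jaw": -1},
    {"dp": [0, 0, -0.105], "yaw": 0, "jaw": -1},
    {"dp": [0, 0, -0.13], "yaw": 0, "jaw": -1},
    {"dp": [0, 0, -0.14], "yaw": 0, "jaw": -1},
    {"dp": [0, 0, -0.14], "yaw": 0, "jaw": -1}
  ]
}}

```text
time_s: 19.25
tool_pos: [501.2, 201.6, 155.2]
orientation: [-179.9, -0.2, 177.9]
contact_force: [-0.1, -0.9, 1.4]
width: 85.5
finger_force: 0.0
```

>>> {"method": "play_rows", "body": {
  "deltas": [
    {"dp": [0.001, 0.001, -0.025], "yaw": 0, "jaw": -1},
    {"dp": [0.001, 0.001, -0.05], "yaw": 0, "jaw": -1},
    {"dp": [0.001, 0.001, -0.075], "yaw": 0, "jaw": -1},
    {"dp": [0.001, 0.001, -0.083], "yaw": 0, "jaw": -1},
    {"dp": [0.001, 0.001, -0.083], "yaw": 0, "jaw": -1}
  ]
}}

```text
time_s: 19.67
tool_pos: [503.3, 203.0, 74.4]
orientation: [-180.0, -0.1, 177.9]
contact_force: [-0.4, 0.0, 0.1]
width: 85.7
finger_force: 0.0
```

>>> {"method": "play_rows", "body": {
  "deltas": [
    {"dp": [0, 0, 0], "yaw": 0, "jaw": 1},
    {"dp": [0, 0, 0], "yaw": 0, "jaw": 1},
    {"dp": [0, 0, 0], "yaw": 0, "jaw": 1},
    {"dp": [0, 0, 0], "yaw": 0, "jaw": 1},
    {"dp": [0, 0, 0], "yaw": 0, "jaw": 1},
    {"dp": [0, 0, 0], "yaw": 0, "jaw": 1},
    {"dp": [0, 0, 0], "yaw": 0, "jaw": 1}
  ],
  "squeeze": 20
}}

```text
time_s: 20.25
tool_pos: [503.8, 203.2, 75.4]
orientation: [180.0, 0.0, 177.9]
contact_force: [-1.6, -0.4, 8.0]
width: 17.8
finger_force: 19.3
```

>>> {"method": "play_rows", "body": {
  "deltas": [
    {"dp": [0, 0.003, 0], "yaw": 0, "jaw": 1},
    {"dp": [0, 0.009, 0], "yaw": 0, "jaw": 1},
    {"dp": [0.001, 0.018, 0], "yaw": 0, "jaw": 1},
    {"dp": [0.001, 0.029, 0], "yaw": 0, "jaw": 1},
    {"dp": [0.0015, 0.041, 0], "yaw": 0, "jaw": 1},
    {"dp": [0.002, 0.053, 0], "yaw": 0, "jaw": 1},
    {"dp": [0.0025, 0.065, 0], "yaw": 0, "jaw": 1},
    {"dp": [0.003, 0.076, 0], "yaw": 0, "jaw": 1}
  ]
}}

```text
time_s: 20.92
tool_pos: [506.9, 279.5, 75.4]
orientation: [-180.0, 0.0, 177.9]
contact_force: [-2.0, -3.9, 8.1]
width: 17.6
finger_force: 19.4
```

>>> {"method": "play_rows", "body": {
  "deltas": [
    {"dp": [0.0005, 0.011, 0], "yaw": 0, "jaw": 1},
    {"dp": [0.001, 0.022, 0], "yaw": 0, "jaw": 1},
    {"dp": [0.0015, 0.033, 0], "yaw": 0, "jaw": 1},
    {"dp": [0.002, 0.043, 0], "yaw": 0, "jaw": 1},
    {"dp": [0.002, 0.051, 0], "yaw": 0, "jaw": 1},
    {"dp": [0.002, 0.057, 0], "yaw": 0, "jaw": 1},
    {"dp": [0.002, 0.061, 0], "yaw": 0, "jaw": 1},
    {"dp": [0.002, 0.064, 0], "yaw": 0, "jaw": 1}
  ]
}}

```text
time_s: 21.58
tool_pos: [509.3, 343.1, 75.4]
orientation: [-180.0, 0.1, 177.9]
contact_force: [1.7, -19.7, 6.3]
width: 17.9
finger_force: 21.3
```

>>> {"method": "play_rows", "body": {
  "deltas": [
    {"dp": [0, 0.002, 0], "yaw": 0, "jaw": 1},
    {"dp": [0, 0.003, 0], "yaw": 0, "jaw": 1},
    {"dp": [0, 0.003, 0], "yaw": 0, "jaw": 1}
  ]
}}

```text
time_s: 21.83
tool_pos: [509.4, 343.1, 75.2]
orientation: [-179.8, -0.0, 177.8]
contact_force: [-1.8, -17.8, 14.8]
width: 17.5
finger_force: 20.0
```

Out stop reached (y 343, exactly 140 mm travel). Release and move to the canister at ≈ (504.4, 217).

>>> {"method": "play_rows", "body": {
  "deltas": [
    {"dp": [0, -0.004, 0], "yaw": 0, "jaw": 1},
    {"dp": [0, -0.003, 0], "yaw": 0, "jaw": -0.3},
    {"dp": [0, -0.003, 0], "yaw": 0, "jaw": -0.3},
    {"dp": [0, -0.003, 0], "yaw": 0, "jaw": -0.3},
    {"dp": [0, -0.003, 0.01], "yaw": 0, "jaw": -0.3},
    {"dp": [0, -0.003, 0.04], "yaw": 0, "jaw": -0.3},
    {"dp": [0, -0.003, 0.08], "yaw": 0, "jaw": -0.3},
    {"dp": [0, -0.003, 0.115], "yaw": 0, "jaw": -1}
  ]
}}

```text
time_s: 22.5
tool_pos: [508.3, 343.1, 192.2]
orientation: [-180.0, -0.0, 178.0]
contact_force: [0.5, 1.3, -0.6]
width: 66.1
finger_force: 0.0
```

>>> {"method": "play_rows", "body": {
  "deltas": [
    {"dp": [-0.001, -0.02, 0], "yaw": -0.05, "jaw": -1},
    {"dp": [-0.002, -0.045, 0], "yaw": -0.12, "jaw": -1},
    {"dp": [-0.003, -0.07, 0], "yaw": -0.2, "jaw": -1},
    {"dp": [-0.004, -0.095, 0], "yaw": -0.28, "jaw": -1},
    {"dp": [-0.005, -0.115, 0], "yaw": -0.36, "jaw": -1},
    {"dp": [-0.005, -0.123, 0], "yaw": -0.42, "jaw": -1},
    {"dp": [-0.005, -0.123, 0], "yaw": -0.42, "jaw": -1},
    {"dp": [-0.005, -0.123, 0], "yaw": -0.42, "jaw": -1}
  ]
}}

```text
time_s: 23.17
tool_pos: [503.6, 220.6, 190.5]
orientation: [180.0, 0.0, 154.0]
contact_force: [-0.8, 0.1, -0.2]
width: 85.6
finger_force: 0.0
```

Run:
```python
from h import *
im,d=snapshot("side"); s=monitor.observe(); print(s["time_s"],s["tool_pos"],s["orientation"],s["contact_force"],s["width"])
P=cloud("side",d)
k=(d>0)&(abs(P[...,0]-504)<50)&(abs(P[...,1]-217)<50)&(P[...,2]>20)&(P[...,2]<130); q=P[k]; print("can",k.sum(),q.mean(0) if len(q) else 0)
k=(d>0)&(abs(P[...,0]-508)<22)&(abs(P[...,1]-342)<25)&(P[...,2]>40)&(P[...,2]<115); q=P[k]; print("post",k.sum(),q.mean(0) if len(q) else 0)
```

```text
23.2167 [503.4999092  221.21130843 190.31310088] [ 1.79966692e+02 -1.79071641e-04  1.54074807e+02] [-0.78418853 -0.95588914 -0.06061036] 85.49893281511565
can 3 [461.70541307 264.67951555  23.84127084]
post 64 [505.64146487 338.68957085  79.65288859]
```

>>> {"method": "play_rows", "body": {
  "deltas": [
    {"dp": [0.001, -0.004, -0.015], "yaw": 0, "jaw": -1},
    {"dp": [0.001, -0.004, -0.04], "yaw": 0, "jaw": -1},
    {"dp": [0.001, -0.004, -0.065], "yaw": 0, "jaw": -1},
    {"dp": [0.001, -0.004, -0.085], "yaw": 0, "jaw": -1},
    {"dp": [0.001, -0.004, -0.093], "yaw": 0, "jaw": -1},
    {"dp": [0.001, -0.004, -0.093], "yaw": 0, "jaw": -1}
  ]
}}

```text
time_s: 23.72
tool_pos: [503.7, 216.7, 95.4]
orientation: [-179.9, -0.1, 154.0]
contact_force: [-0.0, -0.2, -0.6]
width: 85.5
finger_force: 0.0
```

>>> {"method": "play_rows", "body": {
  "deltas": [
    {"dp": [0, 0, 0], "yaw": 0, "jaw": 1},
    {"dp": [0, 0, 0], "yaw": 0, "jaw": 1},
    {"dp": [0, 0, 0], "yaw": 0, "jaw": 1},
    {"dp": [0, 0, 0], "yaw": 0, "jaw": 1},
    {"dp": [0, 0, 0], "yaw": 0, "jaw": 1},
    {"dp": [0, 0, 0], "yaw": 0, "jaw": 1}
  ],
  "squeeze": 40
}}

```text
time_s: 24.22
tool_pos: [505.2, 216.7, 98.4]
orientation: [179.9, 0.1, 153.9]
contact_force: [-2.5, -0.5, 7.6]
width: 60.3
finger_force: 43.0
```

Gripped. Lift and carry back over the press to the coaster at ≈ (402,−242).

>>> {"method": "play_rows", "body": {
  "deltas": [
    {"dp": [0, 0, 0.008], "yaw": 0, "jaw": 1},
    {"dp": [0, 0, 0.03], "yaw": 0, "jaw": 1},
    {"dp": [0, 0, 0.065], "yaw": 0, "jaw": 1},
    {"dp": [0, 0, 0.103], "yaw": 0, "jaw": 1},
    {"dp": [0, 0, 0.142], "yaw": 0, "jaw": 1},
    {"dp": [0, 0, 0.182], "yaw": 0, "jaw": 1},
    {"dp": [0, 0, 0.222], "yaw": 0, "jaw": 1},
    {"dp": [0, 0, 0.26], "yaw": -0.03, "jaw": 1}
  ]
}}

```text
time_s: 24.88
tool_pos: [504.0, 215.6, 360.3]
orientation: [179.9, 0.0, 152.2]
contact_force: [0.9, 2.0, -4.3]
width: 60.1
finger_force: 45.4
```

>>> {"method": "play_rows", "body": {
  "deltas": [
    {"dp": [0, 0, 0.035], "yaw": -0.08, "jaw": 1},
    {"dp": [-0.003, -0.015, 0.06], "yaw": -0.16, "jaw": 1},
    {"dp": [-0.008, -0.045, 0.073], "yaw": -0.24, "jaw": 1},
    {"dp": [-0.014, -0.08, 0.075], "yaw": -0.32, "jaw": 1},
    {"dp": [-0.02, -0.117, 0.075], "yaw": -0.4, "jaw": 1},
    {"dp": [-0.027, -0.155, 0.075], "yaw": -0.48, "jaw": 1},
    {"dp": [-0.034, -0.193, 0.075], "yaw": -0.56, "jaw": 1},
    {"dp": [-0.041, -0.231, 0.075], "yaw": -0.64, "jaw": 1}
  ]
}}

```text
time_s: 25.55
tool_pos: [462.3, -16.9, 432.7]
orientation: [179.9, -0.0, 115.3]
contact_force: [2.0, -0.0, -3.3]
width: 60.3
finger_force: 45.4
```

>>> {"method": "play_rows", "body": {
  "deltas": [
    {"dp": [-0.008, -0.035, 0], "yaw": -0.08, "jaw": 1},
    {"dp": [-0.016, -0.07, 0], "yaw": -0.16, "jaw": 1},
    {"dp": [-0.024, -0.105, 0], "yaw": -0.24, "jaw": 1},
    {"dp": [-0.032, -0.14, -0.005], "yaw": -0.32, "jaw": 1},
    {"dp": [-0.04, -0.17, -0.025], "yaw": -0.4, "jaw": 1},
    {"dp": [-0.048, -0.195, -0.05], "yaw": -0.45, "jaw": 1},
    {"dp": [-0.056, -0.215, -0.08], "yaw": -0.5, "jaw": 1},
    {"dp": [-0.062, -0.228, -0.115], "yaw": -0.5, "jaw": 1}
  ]
}}

```text
time_s: 26.22
tool_pos: [400.4, -245.2, 317.4]
orientation: [179.8, -0.0, 86.5]
contact_force: [1.8, 0.1, -4.6]
width: 60.5
finger_force: 45.5
```

>>> {"method": "play_rows", "body": {
  "deltas": [
    {"dp": [0.001, 0.002, -0.035], "yaw": 0, "jaw": 1},
    {"dp": [0.001, 0.002, -0.07], "yaw": 0, "jaw": 1},
    {"dp": [0.001, 0.002, -0.105], "yaw": 0, "jaw": 1},
    {"dp": [0.001, 0.002, -0.14], "yaw": 0, "jaw": 1},
    {"dp": [0.001, 0.002, -0.17], "yaw": 0, "jaw": 1},
    {"dp": [0.001, 0.002, -0.187], "yaw": 0, "jaw": 1},
    {"dp": [0.001, 0.002, -0.19], "yaw": 0, "jaw": 1},
    {"dp": [0.001, 0.002, -0.19], "yaw": 0, "jaw": 1}
  ]
}}

```text
time_s: 26.88
tool_pos: [402.3, -240.8, 127.0]
orientation: [-179.9, -0.0, 86.8]
contact_force: [-0.4, -0.2, -3.5]
width: 60.2
finger_force: 45.6
```

Run:
```python
from h import *
im,d=snapshot("side"); s=monitor.observe(); print(s["time_s"],s["tool_pos"],s["contact_force"])
b=s["tool_pos"][2]-73; print(b,canister("side",im,d,s["tool_pos"][:2],b,94))
cv2.imwrite("pics/place.png",cv2.resize(im[180:290,290:430,::-1],(764,600),interpolation=cv2.INTER_CUBIC))
hsv=cv2.cvtColor(im,cv2.COLOR_RGB2HSV); P=cloud("side",d)
k=(d>0)&(abs(P[...,2]-9)<6)&(abs(P[...,0]-402)<60)&(abs(P[...,1]+242)<60)&(hsv[...,1]>90)&(im.max(-1)>60); q=P[k]; print(k.sum(),np.percentile(q,[1,50,99],0).round())
```

```text
26.9333 [ 402.88472591 -241.12498544  127.94048912] [ 0.72672437 -0.1886014  -3.31874   ]
54.94048912012826 (array([ 401.5, -242.9]), 231, array([ 392.6, -244.5,  146.6]), 43, array([ 392.9, -243.9,  148.6]))
367 [[ 358. -288.    4.]
 [ 392. -238.    9.]
 [ 451. -194.   14.]]
```

View pics/place.png

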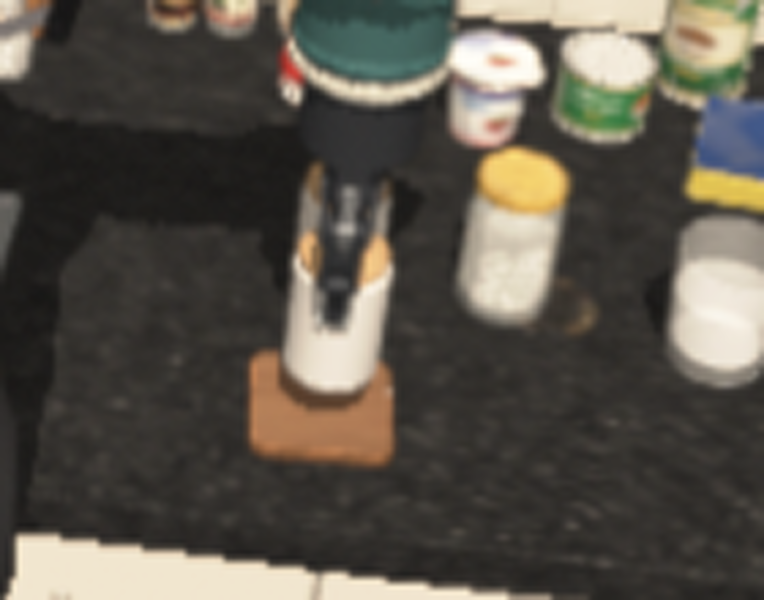

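The picture shows the canister (335,320), lid flush, hanging over the coaster (320,408). Fit (402,−242) is over the coaster's centre. Lower it.

>>> {"method": "play_rows", "body": {
  "deltas": [
    {"dp": [0.001, 0.001, -0.015], "yaw": 0, "jaw": 1},
    {"dp": [0.001, 0.001, -0.028], "yaw": 0, "jaw": 1},
    {"dp": [0.001, 0.001, -0.036], "yaw": 0, "jaw": 1},
    {"dp": [0.001, 0.001, -0.041], "yaw": 0, "jaw": 1},
    {"dp": [0.001, 0.001, -0.044], "yaw": 0, "jaw": 1},
    {"dp": [0.001, 0.001, -0.044], "yaw": 0, "jaw": 1}
  ]
}}

```text
time_s: 27.43
tool_pos: [403.8, -239.9, 83.2]
orientation: [180.0, 0.0, 86.9]
contact_force: [0.0, 0.8, -4.5]
width: 60.1
finger_force: 45.6
```

>>> {"method": "play_rows", "body": {
  "deltas": [
    {"dp": [0, 0, -0.001], "yaw": 0, "jaw": 1},
    {"dp": [0, 0, -0.002], "yaw": 0, "jaw": 1},
    {"dp": [0, 0, -0.002], "yaw": 0, "jaw": 1}
  ]
}}

```text
time_s: 27.68
tool_pos: [403.9, -240.3, 82.3]
orientation: [179.9, -0.0, 86.8]
contact_force: [-8.8, 5.2, 28.5]
width: 60.7
finger_force: 49.2
```

Down (28 N). Ease off, release, rise straight up, and retreat.

>>> {"method": "play_rows", "body": {
  "deltas": [
    {"dp": [0, 0, 0.0015], "yaw": 0, "jaw": 1},
    {"dp": [0, 0, 0.0015], "yaw": 0, "jaw": -1},
    {"dp": [0, 0, 0.0015], "yaw": 0, "jaw": -1},
    {"dp": [0, 0, 0.0015], "yaw": 0, "jaw": -1},
    {"dp": [0, 0, 0.0015], "yaw": 0, "jaw": -1},
    {"dp": [0, 0, 0.02], "yaw": 0, "jaw": -1},
    {"dp": [0, 0, 0.05], "yaw": 0, "jaw": -1},
    {"dp": [0, 0, 0.085], "yaw": 0, "jaw": -1}
  ]
}}

```text
time_s: 28.35
tool_pos: [402.5, -239.8, 165.9]
orientation: [-179.8, 0.0, 86.8]
contact_force: [-0.5, 0.2, 0.2]
width: 85.4
finger_force: 0.0
```

>>> {"method": "play_rows", "body": {
  "deltas": [
    {"dp": [0, 0, 0.04], "yaw": 0, "jaw": -1},
    {"dp": [0, 0, 0.08], "yaw": 0, "jaw": -1},
    {"dp": [0, 0, 0.12], "yaw": 0, "jaw": -1},
    {"dp": [0, -0.03, 0.15], "yaw": 0, "jaw": -1},
    {"dp": [0, -0.06, 0.17], "yaw": 0, "jaw": -1},
    {"dp": [0, -0.09, 0.17], "yaw": 0, "jaw": -1},
    {"dp": [0, -0.09, 0.17], "yaw": 0, "jaw": -1},
    {"dp": [0, -0.09, 0.17], "yaw": 0, "jaw": -1}
  ]
}}

```text
time_s: 29.02
tool_pos: [403.0, -331.1, 335.7]
orientation: [-180.0, 0.1, 86.7]
contact_force: [0.2, 0.9, -0.8]
width: 85.4
finger_force: 0.0
```

Run:
```python
from h import *
im,d=snapshot("side"); s=monitor.observe(); print(s["time_s"],s["tool_pos"],s["contact_force"],abs(s["qvel"]).max())
print(canister("side",im,d,np.array([403,-241.]),9,94), canister("side",im,d,np.array([544,-246.]),0,94))
P=cloud("side",d); hsv=cv2.cvtColor(im,cv2.COLOR_RGB2HSV)
k=(d>0)&(abs(P[...,2]-9)<6)&(abs(P[...,0]-402)<60)&(abs(P[...,1]+242)<60)&(hsv[...,1]>90)&(im.max(-1)>60); print("coaster",np.percentile(P[k],[1,50,99],0).round().tolist())
k=(d>0)&(abs(P[...,0]-508)<22)&(abs(P[...,1]-342)<25)&(P[...,2]>40)&(P[...,2]<115); print("post",k.sum(),P[k].mean(0))
k=(d>0)&(abs(P[...,0]-450)<50)&(abs(P[...,1]+53)<20)&(P[...,2]>255)&(P[...,2]<297)&(im.max(-1)<90); print("bar",k.sum(),P[k].min(0),P[k].max(0))
```

```text
29.0667 [ 403.2319481  -329.98318167  335.45741015] [ 0.31655763 -0.26272998 -1.34474852] 1.3538938112427537
(array([ 403.3, -242.3]), 232, array([ 398.3, -241.7,  102.2]), 136, array([ 398.7, -241.7,  103. ])) (array([ 548.1, -246.8]), 185, array([ 544.2, -246.6,   92.1]), 105, array([ 546.5, -245.2,   92.8]))
coaster [[359.0, -288.0, 4.0], [385.0, -235.0, 9.0], [454.0, -194.0, 13.0]]
post 65 [505.20943249 339.30749642  79.38285657]
bar 66 [415.54863116 -62.68719913 266.80731569] [477.10926164 -42.18588244 287.00714156]
```

All is as wanted: canister on the coaster's centre with its lid at 103 mm (9+94), tray out, lever up. Hand in.

```bash
python3 -c "
from workcell import job
print(job.close_job())"
```

```text
the job is handed in; nothing more can be done
None
```

The job is handed in at about 29 s; the last check showed the canister on the coaster's centre with its lid home, the tray out and the lever up, but no verdict came back.

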